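Pack the power-supply repair kit

ROBOT

A 6-joint arm with a two-finger parallel gripper is mounted at the origin on the work surface. World frame = base frame: x ahead of the robot, y to its left, z up, the work surface at z = 0. Lengths are in m, angles in degrees, forces in N, time in s.
With the tool pointing down it reaches from about 0.25 to 0.725 m from the base axis. Payload 9.7 kg.
Tool frame: the origin (TCP) lies midway between the tips of the shut fingers; the grasp point (between the pads) lies 19 mm behind it; z points along the fingers, y is the line along which they close (so a half turn about z gives the same grasp; the last joint's range is limited). The gripper opens to 85 mm and grips with 20 to 120 N. Pads are 22 mm wide; open, the fingers measure 114 mm over their backs; the gripper's body (76 mm by 85 mm) begins 54 mm behind the grasp point. The pads swing forward as they close: fully open they stand 13 mm farther back than shut.
Start: joints at [-68.067, 4.979, 10.078, 95.1, 0, 90], TCP at [0.205, -0.51, 0.231] pointing down, gripper open.
Joint ranges: [-179.16, 179.16], [-48.56, 103.87], [-65.8, 70.77], [-126.05, 130.52], [-82.76, 87.17], [-180, 180]. Speed limits (degrees/s): [127.2, 127.2, 147.25, 180, 180, 180].

INTERFACE

Orientations are given as [roll, pitch, yaw] about the fixed x, y, z axes, in that order (R = Rz(yaw) Ry(pitch) Rx(roll)).
In Python, from workcell import * gives the robot as it stands.
- The arm moves only by the tool servo_tool, never from a script. Its argument "moves" is a list of rows, each a list of 4 numbers: the shift along the world's x, y, z in fractions of the full range, 1 being 75 cm, then the turn about the world's z in normalised numbers (1 is pi/2 rad). A call has 1 to 20 rows; each row is the pose to reach, as a shift and turn from the pose commanded when the call began; what a row does not reach only later rows make up. A row lasts 1/12 s, in which the tool goes at most 41.7 mm and 7.16 degrees, less where a joint would pass 70% of its speed; a pose out of reach is approached as far as the arm can. No shift or turn number may pass 1 either way. A call with a gripper value outside its range is refused whole. "claw" is the closure, from 0 (fully open) to 1 (shut), set as the call begins (left out, the last holds). The fingers move at their own pace and stop on an object; "force" is the grip in N (left out, the last holds). Time passes only in rows, so rows that repeat a pose let the fingers close. It gives the time, the measured TCP pose, the force, the opening and the grip force at its end, in the units of the state.
- get_obs(): the state, without advancing time (a new reading comes with each control period).
- camera(name): name is "scene" or "side" or "wrist"; returns the picture (480x640x3 uint8, red, green, blue); there is no depth.
- get_calibration(name): a dict with "fx", "fy", "cx", "cy" (pixels), "rvec" (rotation vector, rad) and "tvec" (3), from world to camera coordinates, as OpenCV has them; the wrist camera has in their place "tool_from_camera" (4x4, takes a point from camera to tool coordinates, whose origin is the TCP and whose axes are the flange's). Camera axes: x right, y down, z forward; pixel columns grow to the right and rows downward; lengths in m; the calibration is good to about 2 mm. A picture is of the moment at which its call begins: read the wrist's pose just before it. get_calibration takes no time and is no camera call.
- job_done(): hands the job in; it is judged then, once.
The state is a dict: "time": time; "q": joint angles; "qd": joint speeds; "joint_efforts": joint torques, N m; "ee_pos": TCP position; "tcp_rot": TCP orientation; "wrist_force": force on the tool from outside, world axes, zero at the start; "torque": the same for the moment, N m; "opening": finger opening in m; "grasp_force": force on a finger pad.
Only numpy, scipy, OpenCV 4.12 (cv2) and the standard library are available. Lean on these libraries where they do the work, as an engineer would, in place of code of your own. Each camera call takes 0.05 s, during which the arm holds its last target. There are 200 camera calls.

TASK

Pack the repair kit in the black tray: stand the thick capacitor in the round pocket, put the ring coil flat over the post, the finned heatsink in the wide pocket and the light-grey film capacitor in the narrow pocket, each upright and resting fully down in its insert. The slimmer capacitor and the coil with the filled centre do not belong to the kit: leave them standing where they are.

Things in the scene. Friction and masses are not known exactly. Their poses are not given: they have to be found in the camera images.
- cap_big: the thick electrolytic capacitor to be packed: upright black cylinder, diameter 35 mm, 50 mm tall, aluminium top with a scored cross, about 60 g. Origin at the centre of its underside; z up.
- coil_open: the coil to be packed: flat ring wound with copper wire, outer diameter 52 mm, open hole of 26 mm right through, 20 mm high, about 80 g, lying flat. Origin on its axis at the underside; z up.
- heatsink: the heatsink to be packed: aluminium block with eight upright fins on its upper side, 50 mm (x, along the fins) by 35 mm (y) by 30 mm high, about 60 g. May be gripped on any sides; it is solid across the fins. Origin at the centre of its underside; z up.
- film_cap: the film capacitor to be packed: smooth light-grey box, 42 mm (x) by 15 mm (y) by 30 mm high, about 25 g. Origin at the centre of its underside; z up.
- cap_slim: look-alike, not part of the kit: slimmer electrolytic capacitor, upright black cylinder with aluminium top, diameter 25 mm, 50 mm tall. Origin at the centre of its underside; z up.
- coil_potted: look-alike, not part of the kit: copper-wound coil 52 mm in diameter and 20 mm high, its centre filled with white resin with a small brass screw in it: no hole. Origin at the centre of its underside; z up.
- ins_round: the insert with a round pocket (diameter 52 mm, 10 mm deep; its floor is 6 mm above the origin), for the thick capacitor. Fixed grey block 84 x 84 x 16 mm, one of four side by side, two by two (88 mm apart, any order, turned alike) in a black 186 mm tray, rim 14 mm high. Origin: centre of its underside, 4 mm above the table; z up.
- ins_post: the insert with an upright post in the middle and no pocket (post diameter 8 mm, from 16 to 44 mm above the origin; the flat top around it is 16 mm above the origin), for the coil. Fixed grey block 84 x 84 x 16 mm, one of four side by side, two by two (88 mm apart, any order, turned alike) in a black 186 mm tray, rim 14 mm high. Origin: centre of its underside, 4 mm above the table; z up.
- ins_wide: the insert with the wide rectangular pocket (66 mm along its x, 52 mm along its y, 10 mm deep; its floor is 6 mm above the origin), for the heatsink. Fixed grey block 84 x 84 x 16 mm, one of four side by side, two by two (88 mm apart, any order, turned alike) in a black 186 mm tray, rim 14 mm high. Origin: centre of its underside, 4 mm above the table; z up.
- ins_slot: the insert with the narrow rectangular pocket (60 mm along its x, 33 mm along its y, 10 mm deep; its floor is 6 mm above the origin), for the film capacitor. Fixed grey block 84 x 84 x 16 mm, one of four side by side, two by two (88 mm apart, any order, turned alike) in a black 186 mm tray, rim 14 mm high. Origin: centre of its underside, 4 mm above the table; z up.

How it is judged (in metres and radians):
At the end, for the whole second after the job is handed in: Each of the four kit parts is upright (within 0.12 rad), at rest, centred on its own insert within 15 mm and fully down: underside within 3 mm of the pocket floor (for the coil: of the flat top around the post). Both look-alikes are upright and within 20 mm of where they started (horizontal distance between cap_big and ins_round below 0.015 m and z of cap_big in the frame of ins_round between 0.003 and 0.009 m and angle between each of cap_big, coil_open, heatsink, film_cap, cap_slim, coil_potted's own z axis and vertical below 0.12 rad and linear speed of each of cap_big, coil_open, heatsink, film_cap below 0.02 m/s and horizontal distance between coil_open and ins_post below 0.015 m and z of coil_open in the frame of ins_post between 0.013 and 0.019 m and horizontal distance between heatsink and ins_wide below 0.015 m and z of heatsink in the frame of ins_wide between 0.003 and 0.009 m and horizontal distance between film_cap and ins_slot below 0.015 m and z of film_cap in the frame of ins_slot between 0.003 and 0.009 m and distance of each of cap_slim, coil_potted from where it was at the start of the episode below 0.02 m); the robot touches nothing.
It fails at once if the slim capacitor is moved more than 20 mm (distance of cap_slim from where it was at the start of the episode above 0.02 m).
It fails at once if the filled coil is moved more than 20 mm (distance of coil_potted from where it was at the start of the episode above 0.02 m).
It also fails if it takes over 104 s, if anything falls off the work surface, if the arm or the gripper's body presses on something with over 40 N, if the wrist force passes 120 N, or if a joint passes its speed limit or range.

## Working session

There is one attempt and no reset: what is moved stays moved. The work goes in short steps, Python scripts to look and compute and a tool call to move; the robot and the scene stay as the last step left them, time stands still between calls to the robot, and variables do not carry over. Pictures are saved under pics/ and viewed, at most 14 in all, crops included, and the job is handed in when it is done.

Besides the shell and the picture viewer there is one more tool, called in YAML: its name, and indented under it one key for each argument. servo_tool: Moves the arm, as the interface text tells. Its arguments: {"type":"object","properties":{"moves":{"type":"array","items":{"type":"array","items":{"type":"number"}}},"claw":{"type":"number"},"force":{"type":"number"}},"required":["moves"]}

```bash
mkdir -p pics; ls; python3 - <<'E'
from workcell import *
import cv2
o=get_obs(); print(o)
for n in("scene","side"):
    cv2.imwrite(f"pics/{n}0.png",camera(n)[:,:,::-1]); print(n,get_calibration(n))
print(get_calibration("wrist"))
E
```

```text
pics
{'time': 0.0, 'q': array([-6.80668709e+01,  5.01152353e+00,  1.00342767e+01,  9.50972529e+01,
        2.56844251e-04,  9.00004672e+01]), 'qd': array([ 0.04486727,  0.04141466,  0.02198947,  0.08412256, -0.05061301,
       -0.00952122]), 'joint_efforts': array([ 7.02972702e-04, -5.20388246e+01,  4.64807081e+01,  1.61281053e-02,
        4.41179679e-05,  1.13036083e-05]), 'ee_pos': array([ 0.20536005, -0.50999346,  0.2305774 ]), 'tcp_rot': array([-1.79925500e+02, -2.56236548e-04,  2.19326616e+01]), 'wrist_force': array([-0.31347941, -0.06389251, -0.52843844]), 'torque': array([-0.04789852, -0.0033024 , -0.00639294]), 'grasp_force': 0.0, 'opening': 0.08533309829883813}
scene {'fx': 533.9458286895177, 'fy': 533.9458286895177, 'cx': 323.00852954779634, 'cy': 235.62967621186291, 'rvec': array([ 0.86800062,  2.40820207, -1.18329727]), 'tvec': array([ 0.4151755 , -0.15982874,  1.26925488])}
side {'fx': 469.480517808177, 'fy': 469.480517808177, 'cx': 320.2838211418401, 'cy': 238.8751181580925, 'rvec': array([ 0.92959112, -2.52839719,  1.0010271 ]), 'tvec': array([0.41430783, 0.26752012, 0.6840866 ])}
{'fx': 370.6948791595254, 'fy': 370.6948791595254, 'cx': 331.53220707768446, 'cy': 245.14536898470848, 'tool_from_camera': array([[-1.22010015e-04, -9.57431705e-01, -2.88659862e-01,
         7.25925900e-02],
       [ 9.99999573e-01,  1.47489517e-04, -9.11872889e-04,
         5.82742408e-04],
       [ 9.15630319e-04, -2.88659850e-01,  9.57431278e-01,
        -1.40709127e-01],
       [ 0.00000000e+00,  0.00000000e+00,  0.00000000e+00,
         1.00000000e+00]])}
```

View pics/scene0.png

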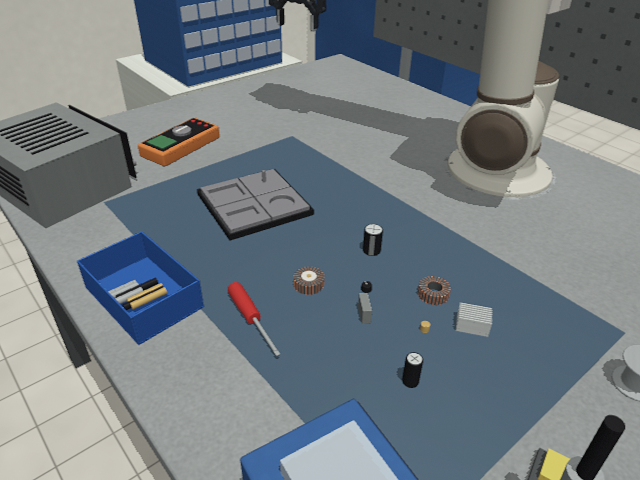

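View pics/side0.png

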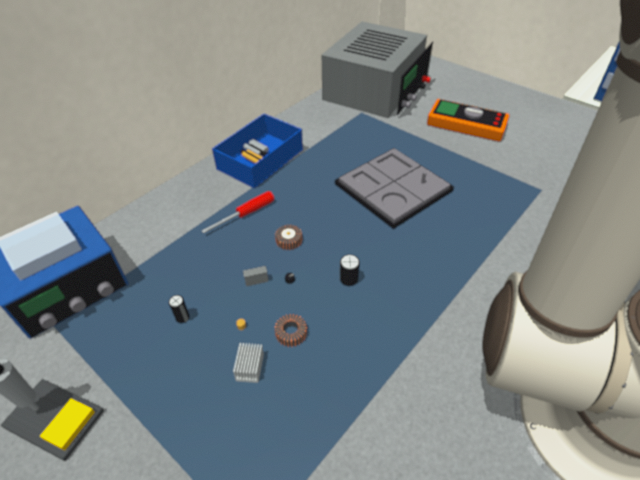

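The scene view shows the thick cap at (373,240), slim cap at (412,370), open coil (434,290), potted coil (309,281), heatsink (474,319), film cap (365,308) and tray (255,202). In the tray, the post is the back insert at (264,178) and the round pocket is at (283,200). Small bits lie beside the film cap and the heatsink.

```bash
cat > h.py <<'E'
import numpy as np, cv2
from scipy.spatial.transform import Rotation as Ro
from workcell import *
def ray(n,px,obs=None):
    c=get_calibration(n); K=np.array([[c['fx'],0,c['cx']],[0,c['fy'],c['cy']],[0,0,1]])
    d=np.linalg.inv(K)@np.array([*px,1.])
    if n=='wrist':
        T=np.eye(4);T[:3,:3]=Ro.from_euler('xyz',obs['tcp_rot'],degrees=True).as_matrix();T[:3,3]=obs['ee_pos']
        T=T@c['tool_from_camera']; return T[:3,3],T[:3,:3]@d
    R=cv2.Rodrigues(c['rvec'])[0]; return -R.T@c['tvec'],R.T@d
def onz(n,px,z,obs=None):
    o,d=ray(n,px,obs); return o+d*(z-o[2])/d[2]
def snap(name):
    o=get_obs(); im=camera('wrist')[:,:,::-1].copy(); cv2.imwrite(f'pics/{name}.png',im); np.save(f'pics/{name}.npy',np.r_[o['ee_pos'],o['tcp_rot']])
    print(o['time'],o['ee_pos'],o['tcp_rot'],o['opening']); return im,o
E
python3 - <<'E'
from h import *
S={'cap_big':((373,229),(349,262),.05),'cap_slim':((413,358),(178,301),.05),'coil_open':((434,290),(291,330),.012),'coil_pot':((309,281),(289,236),.012),
'heats':((475,319),(248,362),.018),'film':((365,308),(256,275),.015),'blackbit':((367,286),(290,278),.008),'orbit':((425,327),(241,324),.008),
'post':((264,172),(425,175),.048),'round':((283,200),(394,200),.018),'a':((225,192),(395,160),.015),'b':((242,211),(363,175),.015),'tray':((255,198),(394,184),.02)}
for k,(a,b,z) in S.items(): print(k,onz('scene',a,z).round(3),onz('side',b,z).round(3))
E
```

```text
cap_big [0.452 0.033 0.05 ] [0.45  0.033 0.05 ]
cap_slim [0.621 0.285 0.05 ] [0.615 0.283 0.05 ]
coil_open [0.455 0.189 0.012] [0.451 0.186 0.012]
coil_pot [0.607 0.037 0.012] [0.603 0.029 0.012]
heats [0.462 0.278 0.018] [0.46  0.275 0.018]
film [0.579 0.148 0.015] [0.579 0.143 0.015]
blackbit [0.534 0.107 0.008] [0.53  0.104 0.008]
orbit [0.529 0.234 0.008] [0.526 0.23  0.008]
post [ 0.489 -0.262  0.048] [ 0.478 -0.266  0.048]
round [ 0.495 -0.187  0.018] [ 0.5   -0.187  0.018]
a [ 0.571 -0.292  0.015] [ 0.579 -0.307  0.015]
b [ 0.582 -0.21   0.015] [ 0.603 -0.215  0.015]
tray [ 0.538 -0.226  0.02 ] [ 0.529 -0.228  0.02 ]
```

The rows are not in the units I measure in: shifts go in shares of 75 cm and turns go in shares of pi/2 rad. I convert before sending: 33 cm / 75 = 0.44, 28.5 cm / 75 = 0.38.

servo_tool:
  moves:
    - [0.04,0.0347,0,0]
    - [0.08,0.0693,0,0]
    - [0.12,0.104,0,0]
    - [0.16,0.1387,0,0]
    - [0.2,0.1733,0,0]
    - [0.24,0.208,0,0]
    - [0.28,0.2427,0,0]
    - [0.32,0.2773,0,0]
    - [0.36,0.312,0,0]
    - [0.4,0.3467,0,0]
    - [0.44,0.38,0,0]
    - [0.44,0.38,0,0]
    - [0.44,0.38,0,0]
    - [0.44,0.38,0,0]
    - [0.44,0.38,0,0]

```text
time: 1.35
ee_pos: [0.5347, -0.2259, 0.2313]
tcp_rot: [-180.0, 0.0, 21.9]
wrist_force: [-0.3, -0.6, -0.0]
opening: 0.0853
grasp_force: 0.0
```

```bash
python3 -c "
from h import *
snap('w1')"
```

```text
1.35 [ 0.53470215 -0.22592782  0.23128832] [-1.79999040e+02  1.98488625e-02  2.18736595e+01] 0.08528230459386833
```

View pics/w1.png

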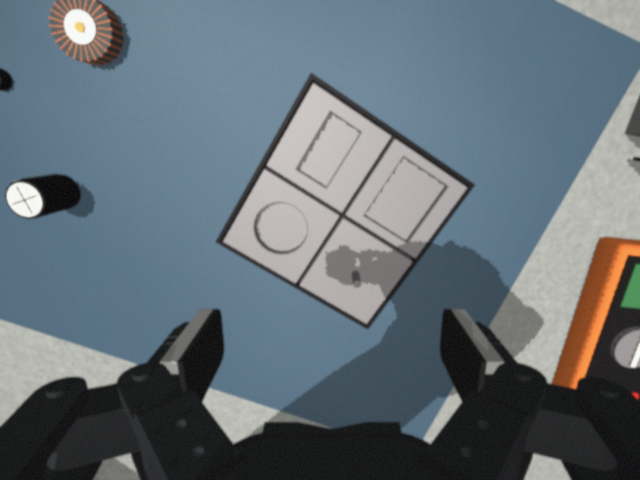

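The wrist view shows tray corners near (312,74), (473,184), (369,327) and (218,240). The slot insert is at the top (329,150), wide on the right (405,198), round on the left (281,227) and post at the bottom (355,275). I'll measure them precisely.

```bash
python3 - <<'E'
from h import *
im=cv2.imread('pics/w1.png');s=np.load('pics/w1.npy');o=dict(ee_pos=s[:3],tcp_rot=s[3:])
# dark tray frame incl. inserts: non-mat region by flood over grey/dark, use bright-grey inserts
r=im[:,:,2].astype(int);b=im[:,:,0].astype(int)
m=((abs(r-b)<25)).astype(np.uint8)*255
roi=np.zeros_like(m);cv2.fillPoly(roi,[np.array([[312,66],[482,184],[369,336],[209,241]])],255)
c=max(cv2.findContours(m&roi,cv2.RETR_EXTERNAL,cv2.CHAIN_APPROX_NONE)[0],key=cv2.contourArea)[:,0]
for z in(.014,):
    p=np.array([onz('wrist',q,z,o)[:2] for q in c]); R=cv2.minAreaRect((p*1000).astype(np.float32)); print('tray',z,R)
for n,q,z in(('cross',(343,215),.02),('rnd',(281,227),.02),('slot1',(331,112),.02),('s2',(361,130),.02),('s3',(326,187),.02),('s4',(297,172),.02),('w1',(407,156),.02),('w2',(446,182),.02),('w3',(408,240),.02),('w4',(364,213),.02)):
    print(n,onz('wrist',q,z,o).round(4))
th=np.deg2rad(R[2]);
for n,q in(('round',(281,227)),('post',(355,275)),('wide',(405,198)),('slot',(329,150))):
    v=onz('wrist',q,.02,o)[:2]-np.array(R[0])/1000
    l=np.array([[np.cos(th),np.sin(th)],[-np.sin(th),np.cos(th)]])@v
    l=np.sign(l)*.044; print(n,(np.array(R[0])/1000+np.array([[np.cos(th),-np.sin(th)],[np.sin(th),np.cos(th)]])@l).round(4))
E
```

```text
tray 0.014 ((535.747314453125, -237.400390625), (186.3274383544922, 184.9354248046875), 79.5464096069336)
cross [ 0.536  -0.2376  0.02  ]
rnd [ 0.5024 -0.1859  0.02  ]
slot1 [ 0.6189 -0.1919  0.02  ]
s2 [ 0.6148 -0.2229  0.02  ]
s3 [ 0.555  -0.2124  0.02  ]
s4 [ 0.5579 -0.182   0.02  ]
w1 [ 0.6095 -0.2714  0.02  ]
w2 [ 0.6016 -0.3157  0.02  ]
w3 [ 0.5367 -0.3068  0.02  ]
w4 [ 0.5454 -0.2557  0.02  ]
round [ 0.5005 -0.1861]
post [ 0.4845 -0.2727]
wide [ 0.571  -0.2887]
slot [ 0.587  -0.2021]
```

servo_tool:
  moves:
    - [-0.0053,0.0507,0.004,0]
    - [-0.0107,0.1013,0.008,0]
    - [-0.016,0.152,0.012,0]
    - [-0.0213,0.2027,0.016,0]
    - [-0.0267,0.2533,0.02,0]
    - [-0.032,0.304,0.024,0]
    - [-0.0373,0.3547,0.028,0]
    - [-0.0427,0.4053,0.032,0]
    - [-0.0467,0.456,0.036,0]
    - [-0.0467,0.5013,0.04,0]
    - [-0.0467,0.5013,0.04,0]
    - [-0.0467,0.5013,0.04,0]
    - [-0.0467,0.5013,0.04,0]
    - [-0.0467,0.5013,0.04,0]

```text
time: 2.57
ee_pos: [0.5005, 0.1494, 0.2614]
tcp_rot: [180.0, -0.0, 21.8]
wrist_force: [0.7, -0.7, -0.4]
opening: 0.0857
grasp_force: 0.0
```

```bash
python3 -c "
from h import *
snap('w2')"
```

```text
2.5667 [0.50049366 0.1493574  0.26140231] [ 1.79987567e+02 -3.92839143e-03  2.18227414e+01] 0.08568675232951697
```

View pics/w2.png

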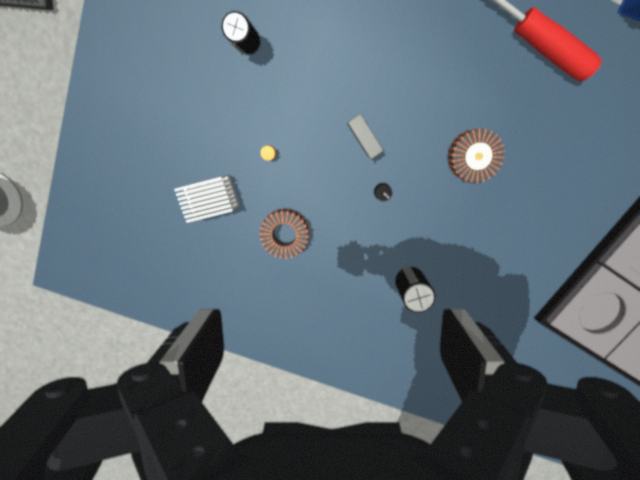

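The wrist view shows the heatsink (208,199), open coil (285,234), film cap (366,138), thick cap top (419,297), slim cap top (236,27) and potted coil (478,156). The black bit is at (383,191) and the orange bit at (268,153).

```bash
cat >> h.py <<'E'
def nonmat(im):
    h=cv2.cvtColor(im,cv2.COLOR_BGR2HSV); 
    mat=(h[:,:,0]>92)&(h[:,:,0]<122)&(h[:,:,1]>70)
    return (~mat).astype(np.uint8)*255
def blob(m,px,r):
    k=np.zeros_like(m);cv2.circle(k,px,r,255,-1)
    return max(cv2.findContours(cv2.morphologyEx(m&k,cv2.MORPH_OPEN,np.ones((3,3))),cv2.RETR_EXTERNAL,cv2.CHAIN_APPROX_NONE)[0],key=cv2.contourArea)[:,0]
def proj(c,z,o): return (np.array([onz('wrist',q,z,o)[:2] for q in c])*1000).astype(np.float32)
E
python3 - <<'E'
from h import *
im=cv2.imread('pics/w2.png');s=np.load('pics/w2.npy');o=dict(ee_pos=s[:3],tcp_rot=s[3:])
m=nonmat(im); g=cv2.cvtColor(im,cv2.COLOR_BGR2GRAY); br=((g>135)*255).astype(np.uint8)
print(im[138,366],im[125,360],im[150,378],im[297,412])
c=blob(m,(285,234),32); print('coil',cv2.minEnclosingCircle(proj(c,.02,o)),cv2.fitEllipse(proj(c,.014,o)))
c=blob((g<80).astype(np.uint8)*255,(284,234),14); print('hole',cv2.fitEllipse(proj(c,.014,o)))
c=blob(br,(208,199),45); print('hs bright',cv2.minAreaRect(proj(c,.03,o)))
c=blob(m,(208,199),45); print('hs all',cv2.minAreaRect(proj(c,.03,o)))
c=blob(m,(366,138),32); print('film all',cv2.minAreaRect(proj(c,.03,o)))
c=blob((g>110).astype(np.uint8)*255,(366,138),32); print('film top',cv2.minAreaRect(proj(c,.03,o)))
c=blob((g>90).astype(np.uint8)*255,(419,297),20); print('cap',cv2.fitEllipse(proj(c,.05,o)))
c=blob(br,(236,27),20); print('slim',cv2.fitEllipse(proj(c,.05,o)))
print('potted',onz('wrist',(478,156),.02,o),'black',onz('wrist',(383,191),.01,o),'or',onz('wrist',(268,153),.01,o))
big=cv2.resize(im[90:330,150:470],None,fx=2.4,fy=2.4,interpolation=cv2.INTER_CUBIC); cv2.imwrite('pics/c2.png',big)
E
```

```text
[174 182 178] [175 182 180] [167 176 171] [181 190 189]
coil ((456.45819091796875, 184.65328979492188), 32.748756408691406) ((454.8171691894531, 185.867431640625), (58.29730987548828, 64.67146301269531), 90.2782211303711)
hole ((444.7899475097656, 188.68467712402344), (9.19151782989502, 18.258174896240234), 152.83226013183594)
hs bright ((461.89373779296875, 270.60296630859375), (38.697513580322266, 58.02637481689453), 36.25779724121094)
hs all ((473.63531494140625, 267.7589111328125), (58.11172103881836, 78.29084777832031), 36.26653289794922)
film all ((577.227783203125, 148.08721923828125), (51.154083251953125, 58.17529296875), 63.88959503173828)
film top ((575.8423461914062, 143.24267578125), (57.47456359863281, 60.135494232177734), 21.81937599182129)
cap ((450.25469970703125, 31.529048919677734), (30.391685485839844, 30.9613037109375), 134.17025756835938)
slim ((617.8851928710938, 283.702880859375), (20.45058822631836, 20.657533645629883), 121.25276184082031)
potted [0.60245622 0.03154285 0.02      ] black [0.53405242 0.10384171 0.01      ] or [0.5258114  0.22954492 0.01      ]
```

View pics/c2.png

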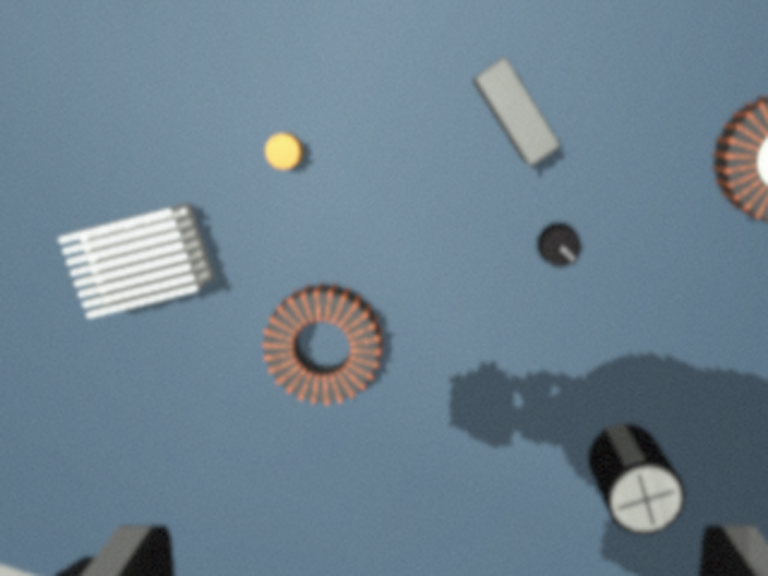

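Crop of the same view (scale 2.4): heatsink top corners (58,238), (175,207), (198,291), (88,320). Film top corners (475,80), (503,58), (558,145), (530,163), coil centre (323,344), cap top (646,498).

```bash
python3 - <<'E'
from h import *
s=np.load('pics/w2.npy');o=dict(ee_pos=s[:3],tcp_rot=s[3:])
f=lambda q,z:onz('wrist',(q[0]/2.4+150,q[1]/2.4+90),z,o)[:2]
for n,P,z in(('hs',[(58,238),(175,207),(198,291),(88,320)],.03),('film',[(475,80),(503,58),(558,145),(530,163)],.03)):
    p=np.array([f(q,z) for q in P]); print(n,p.mean(0).round(4),[(np.linalg.norm(d).round(4),np.rad2deg(np.arctan2(d[1],d[0])).round(1)) for d in np.roll(p,-1,0)-p])
print('coil',f((323,344),.018),f((324,346),.014),'cap',f((646,498),.05))
E
```

```text
hs [0.4599 0.2718] [(np.float64(0.0516), np.float64(-53.8)), (np.float64(0.036), np.float64(-147.3)), (np.float64(0.0498), np.float64(126.5)), (np.float64(0.0362), np.float64(35.5))]
film [0.5773 0.1447] [(np.float64(0.0137), np.float64(-31.2)), (np.float64(0.0405), np.float64(-123.5)), (np.float64(0.0132), np.float64(144.4)), (np.float64(0.0395), np.float64(57.2))]
coil [0.45405698 0.1846879 ] [0.45215728 0.18404531] cap [0.45061968 0.03127871]
```

Scaled: -24.9 cm / 75 = -0.332, -5.2 cm / 75 = -0.0693, -1.32 rad / 1.5708 = -0.8403.

servo_tool:
  moves:
    - [-0.0053,0.016,-0.0173,-0.0764]
    - [-0.0107,0.032,-0.0347,-0.1528]
    - [-0.016,0.048,-0.052,-0.2292]
    - [-0.0213,0.064,-0.0693,-0.3056]
    - [-0.0267,0.08,-0.0867,-0.382]
    - [-0.032,0.096,-0.104,-0.4584]
    - [-0.0373,0.112,-0.1213,-0.5348]
    - [-0.0427,0.128,-0.1387,-0.6112]
    - [-0.048,0.144,-0.156,-0.6875]
    - [-0.0533,0.16,-0.1733,-0.7639]
    - [-0.054,0.1633,-0.1907,-0.8403]
    - [-0.054,0.1633,-0.2067,-0.8403]
    - [-0.054,0.1633,-0.2333,-0.8403]
    - [-0.054,0.1633,-0.2667,-0.8403]
    - [-0.054,0.1633,-0.3,-0.8403]
    - [-0.054,0.1633,-0.3227,-0.8403]
    - [-0.054,0.1633,-0.332,-0.8403]
    - [-0.054,0.1633,-0.332,-0.8403]
    - [-0.054,0.1633,-0.332,-0.8403]

```text
time: 4.2
ee_pos: [0.3246, -0.1356, 0.085]
tcp_rot: [-168.2, 3.0, -32.1]
wrist_force: [0.7, 0.8, 0.7]
opening: 0.0855
grasp_force: 0.0
```

servo_tool:
  moves:
    - [0,0,0,0]
    - [0,0,0,0]
    - [0,0,0,0]
    - [0,0,0,0]
    - [0,0,0,0]
    - [0,0,0,0]
    - [0,0,0,0]
    - [0,0,0,0]
    - [0,0,0,0]
    - [0,0,0,0]
  claw: 1
  force: 35

```text
time: 5.03
ee_pos: [0.3262, -0.1342, 0.0858]
tcp_rot: [-168.2, 3.0, -31.8]
wrist_force: [-0.7, -0.8, -0.0]
opening: 0.0
grasp_force: 0.0
```

The arm ended well off the commanded pose, so I'll check the joints and the scene before moving again.

```bash
python3 -c "
from h import *
o=get_obs();print(o['q'].round(1),o['qd'].round(1),o['ee_pos'],o['tcp_rot'],o['wrist_force'])
cv2.imwrite('pics/s3.png',camera('scene')[:,:,::-1])"
```

```text
[-31.9 -20.7 -29.6  84.1  11.8 179.9] [-0.  -0.  -0.1 -0.  -0.1 -0.1] [ 0.3262111  -0.13423792  0.08579329] [-168.1777959     2.95436097  -31.83786251] [-0.67465691 -0.79858245 -0.01515236]
```

View pics/s3.png

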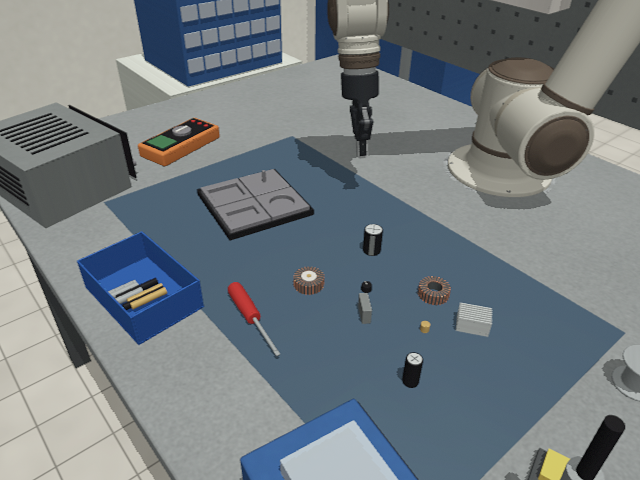

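Nothing was touched. Joint 6 reached its 180° limit because q6 = q1 + 180 − yaw, so I need to turn the other way. First a small test move to free it.

Scaled: 6 cm / 75 = 0.08, 4 cm / 75 = 0.0533, 0.6 rad / 1.5708 = 0.382.

servo_tool:
  moves:
    - [0,0,0.0267,0.0764]
    - [0,0,0.0533,0.1528]
    - [0,0,0.08,0.2292]
    - [0,0,0.08,0.3056]
    - [0,0,0.08,0.382]
    - [0,0,0.08,0.382]
    - [0,0,0.08,0.382]
  claw: 0

```text
time: 5.67
ee_pos: [0.3263, -0.1342, 0.1456]
tcp_rot: [-168.2, 3.0, 2.3]
wrist_force: [0.2, 0.1, 0.8]
opening: 0.0833
grasp_force: 0.0
```

```bash
python3 -c "
from h import *
o=get_obs();print(o['q'].round(1),o['qd'].round(1))"
```

```text
[-29.2 -14.4 -18.4  94.8   8.5 148.1] [-0.5 -0.8 -0.8 -0.1  0.3  1.4]
```

The tilt from the limit persists (roll −168°, pitch 3°). I can turn about z so the tilt lies in the radial plane, tip inward, then press slightly beyond maximum reach. That should bring the tool back to vertical.

Scaled: 35.4 cm / 75 = 0.472, 13.4 cm / 75 = 0.1787, 1.29 rad / 1.5708 = 0.8212.

servo_tool:
  moves:
    - [0.04,0.0147,0.0133,0.0764]
    - [0.08,0.0293,0.0267,0.1528]
    - [0.12,0.044,0.04,0.2292]
    - [0.16,0.0587,0.0533,0.3056]
    - [0.2,0.0733,0.0667,0.382]
    - [0.24,0.088,0.08,0.4584]
    - [0.28,0.1027,0.0933,0.5348]
    - [0.32,0.1173,0.1067,0.6112]
    - [0.36,0.132,0.12,0.6875]
    - [0.4,0.1467,0.1333,0.7639]
    - [0.44,0.1653,0.14,0.8212]
    - [0.472,0.1787,0.14,0.8212]
    - [0.472,0.1787,0.14,0.8212]
    - [0.472,0.1787,0.14,0.8212]
    - [0.472,0.1787,0.14,0.8212]

```text
time: 6.92
ee_pos: [0.6804, -0.0004, 0.2494]
tcp_rot: [-168.1, 3.0, 76.3]
wrist_force: [-0.2, -0.1, -0.6]
opening: 0.0856
grasp_force: 0.0
```

Scaled: 8 cm / 75 = 0.1067, 6 cm / 75 = 0.08.

servo_tool:
  moves:
    - [0.0267,0,0,0]
    - [0.0533,0,0,0]
    - [0.08,0,0,0]
    - [0.1067,0,0,0]
    - [0.1067,0,0,0]
    - [0.1067,0,0,0]

```text
time: 7.42
ee_pos: [0.7186, -0.0005, 0.2252]
tcp_rot: [-170.2, 2.5, 76.3]
wrist_force: [0.1, 0.2, 0.7]
opening: 0.085
grasp_force: 0.0
```

```bash
cat >>h.py <<'E'
def st():
    o=get_obs();R=Ro.from_euler('xyz',o['tcp_rot'],degrees=True).as_matrix();z=R[:,2]
    print(o['time'],o['q'].round(1),o['ee_pos'].round(4),o['tcp_rot'].round(2),'toolz',z.round(4),'open',round(o['opening'],4))
    return o
E
python3 -c "
from h import *
st()"
```

```text
7.4167 [-0.000e+00  4.990e+01  7.060e+01  1.208e+02 -1.000e-01  1.039e+02] [ 7.186e-01 -5.000e-04  2.252e-01] [-170.22    2.46   76.31] toolz [-1.751e-01 -8.000e-04 -9.845e-01] open 0.085
```

Scaled: 20 cm / 75 = 0.2667, 16 cm / 75 = 0.2133.

servo_tool:
  moves:
    - [0.0533,0,0.04,0]
    - [0.1067,0,0.08,0]
    - [0.16,0,0.1067,0]
    - [0.2133,0,0.1067,0]
    - [0.2667,0,0.1067,0]
    - [0.2667,0,0.1067,0]

```text
time: 7.92
ee_pos: [0.7373, -0.0003, 0.2171]
tcp_rot: [-172.2, 2.0, 76.3]
wrist_force: [0.0, 0.5, -0.9]
opening: 0.0855
grasp_force: 0.0
```

```bash
python3 -c "
from h import *
st()"
```

```text
7.9167 [-0.000e+00  5.040e+01  7.070e+01  1.184e+02 -1.000e-01  1.039e+02] [ 7.373e-01 -3.000e-04  2.171e-01] [-172.2     1.97   76.27] toolz [-1.400e-01 -9.000e-04 -9.902e-01] open 0.0855
```

Scaled: 20 cm / 75 = 0.2667, 16 cm / 75 = 0.2133.

servo_tool:
  moves:
    - [0.0533,0,0.04,0]
    - [0.1067,0,0.08,0]
    - [0.16,0,0.1067,0]
    - [0.2133,0,0.1067,0]
    - [0.2667,0,0.1067,0]
    - [0.2667,0,0.1067,0]
    - [0.2667,0,0.1067,0]
    - [0.2667,0,0.1067,0]
    - [0.2667,0,0.1067,0]
    - [0.2667,0,0.1067,0]
    - [0.2667,0,0.1067,0]
    - [0.2667,0,0.1067,0]

```text
time: 8.92
ee_pos: [0.7632, -0.0004, 0.2]
tcp_rot: [-174.4, 1.4, 76.2]
wrist_force: [0.6, -0.5, 0.1]
opening: 0.0856
grasp_force: 0.0
```

```bash
python3 -c "
from h import *
st()"
```

```text
8.9167 [-0.000e+00  5.140e+01  7.070e+01  1.150e+02 -1.000e-01  1.039e+02] [ 7.632e-01 -4.000e-04  2.000e-01] [-174.41    1.43   76.2 ] toolz [-1.005e-01 -9.000e-04 -9.949e-01] open 0.0856
```

Scaled: 40 cm / 75 = 0.5333, 36 cm / 75 = 0.48.

servo_tool:
  moves:
    - [0.0533,0,0.04,0]
    - [0.1067,0,0.08,0]
    - [0.16,0,0.12,0]
    - [0.2133,0,0.16,0]
    - [0.2667,0,0.16,0]
    - [0.32,0,0.16,0]
    - [0.3733,0,0.16,0]
    - [0.4267,0,0.16,0]
    - [0.48,0,0.16,0]
    - [0.5333,0,0.16,0]
    - [0.5333,0,0.16,0]
    - [0.5333,0,0.16,0]
    - [0.5333,0,0.16,0]
    - [0.5333,0,0.16,0]

```text
time: 10.08
ee_pos: [0.7992, -0.0004, 0.1647]
tcp_rot: [-176.7, 0.9, 76.2]
wrist_force: [0.4, -0.1, -0.0]
opening: 0.0859
grasp_force: 0.0
```

```bash
python3 -c "
from h import *
st()"
```

```text
10.0833 [-0.000e+00  5.380e+01  7.070e+01  1.103e+02 -1.000e-01  1.039e+02] [ 7.992e-01 -4.000e-04  1.647e-01] [-176.66    0.88   76.16] toolz [-6.020e-02 -9.000e-04 -9.982e-01] open 0.0859
```

Scaled: -11 cm / 75 = -0.1467, 10 cm / 75 = 0.1333.

servo_tool:
  moves:
    - [-0.04,0,0.0267,0]
    - [-0.08,0,0.0533,0]
    - [-0.12,0,0.0933,0]
    - [-0.1467,0,0.1333,0]
    - [-0.1467,0,0.1333,0]
    - [-0.1467,0,0.1333,0]

```text
time: 10.58
ee_pos: [0.6884, -0.0004, 0.2703]
tcp_rot: [-177.1, 0.8, 76.2]
wrist_force: [0.3, 0.9, -0.3]
opening: 0.0857
grasp_force: 0.0
```

Scaled: 20 cm / 75 = 0.2667, 16 cm / 75 = 0.2133.

servo_tool:
  moves:
    - [0.0533,0,0.0267,0]
    - [0.1067,0,0.0533,0]
    - [0.16,0,0.08,0]
    - [0.2133,0,0.1067,0]
    - [0.2667,0,0.1067,0]
    - [0.2667,0,0.1067,0]
    - [0.2667,0,0.1067,0]
    - [0.2667,0,0.1067,0]
    - [0.2667,0,0.1067,0]
    - [0.2667,0,0.1067,0]

```text
time: 11.42
ee_pos: [0.7589, -0.0004, 0.2599]
tcp_rot: [-178.9, 0.3, 76.1]
wrist_force: [-0.0, -0.6, -0.7]
opening: 0.0856
grasp_force: 0.0
```

```bash
python3 -c "
from h import *
st()"
```

```text
11.4167 [-0.000e+00  4.690e+01  7.070e+01  1.149e+02 -1.000e-01  1.039e+02] [ 7.589e-01 -4.000e-04  2.599e-01] [-178.95    0.32   76.14] toolz [-0.0192 -0.001  -0.9998] open 0.0856
```

Scaled: 12 cm / 75 = 0.16, 8 cm / 75 = 0.1067.

servo_tool:
  moves:
    - [0.0533,0,0.0267,0]
    - [0.1067,0,0.0533,0]
    - [0.16,0,0.0533,0]
    - [0.16,0,0.0533,0]

```text
time: 11.75
ee_pos: [0.7848, -0.0004, 0.2458]
tcp_rot: [178.9, -0.2, 76.1]
wrist_force: [-0.8, 0.4, -1.5]
opening: 0.0852
grasp_force: 0.0
```

```bash
python3 -c "
from h import *
st()"
```

```text
11.75 [-0.000e+00  4.800e+01  7.070e+01  1.116e+02 -1.000e-01  1.039e+02] [ 7.848e-01 -4.000e-04  2.458e-01] [178.93  -0.21  76.14] toolz [ 0.019  -0.001  -0.9998] open 0.0852
```

The tool is vertical to within about 1°, which is good enough. Next the heatsink, with the yaw going up to 126°.

Scaled: -32.5 cm / 75 = -0.4333, 27.2 cm / 75 = 0.3627, 0.87 rad / 1.5708 = 0.5539.

servo_tool:
  moves:
    - [-0.0467,0.02,0,0.0509]
    - [-0.0933,0.0533,0,0.1019]
    - [-0.1333,0.0867,0,0.1528]
    - [-0.1733,0.12,0,0.2037]
    - [-0.2133,0.1533,0,0.2546]
    - [-0.2533,0.1867,-0.0133,0.3056]
    - [-0.2933,0.22,-0.04,0.3565]
    - [-0.3333,0.2533,-0.0667,0.4074]
    - [-0.3733,0.2867,-0.0933,0.4584]
    - [-0.4067,0.32,-0.12,0.5093]
    - [-0.4333,0.3533,-0.1467,0.5539]
    - [-0.4333,0.3627,-0.1733,0.5539]
    - [-0.4333,0.3627,-0.1733,0.5539]
    - [-0.4333,0.3627,-0.1733,0.5539]

```text
time: 12.92
ee_pos: [0.457, 0.2723, 0.1136]
tcp_rot: [179.2, -0.2, 126.1]
wrist_force: [-0.3, -1.0, 0.5]
opening: 0.0853
grasp_force: 0.0
```

```bash
python3 -c "
from h import *
st();snap('w4')"
```

```text
12.9167 [30.6  1.  -7.1 81.1  0.3 84.5] [0.457  0.2723 0.1136] [179.18  -0.24 126.15] toolz [ 0.0091  0.0119 -0.9999] open 0.0853
12.9167 [0.45701608 0.2723305  0.11362871] [179.17779658  -0.24160168 126.14955392] 0.08534616641509142
```

View pics/w4.png

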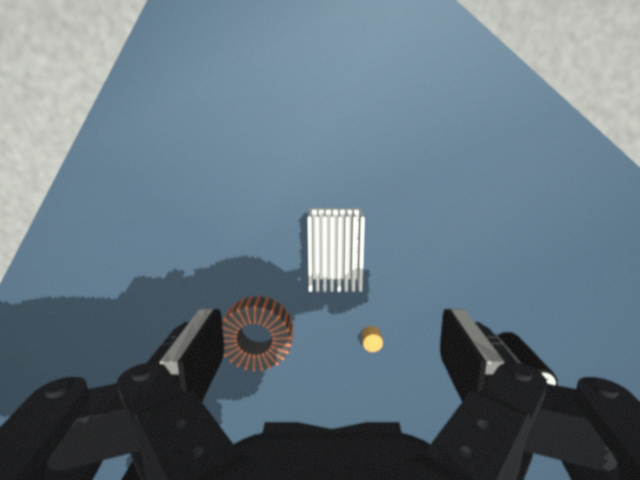

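The heatsink is aligned at (336,254), centred between the fingers, with the coil (258,333) and orange bit (371,339) clear of the finger paths.

Scaled: -10.1 cm / 75 = -0.1347, -9.4 cm / 75 = -0.1253.

servo_tool:
  moves:
    - [0.0027,0,-0.0333,0]
    - [0.0027,0,-0.0667,0]
    - [0.0027,0,-0.1,0]
    - [0.0027,0,-0.1253,0]
    - [0.0027,0,-0.1347,0]
    - [0.0027,0,-0.1347,0]
    - [0.0027,0,-0.1347,0]

```text
time: 13.55
ee_pos: [0.4627, 0.2714, 0.0168]
tcp_rot: [178.8, -0.2, 125.9]
wrist_force: [0.5, -0.3, 0.8]
opening: 0.0854
grasp_force: 0.0
```

servo_tool:
  moves:
    - [0,0,0,0]
    - [0,0,0,0]
    - [0,0,0,0]
    - [0,0,0,0]
    - [0,0,0,0]
    - [0,0,0,0]
    - [0,0,0,0]
    - [0,0,0,0]
  claw: 1
  force: 40

```text
time: 14.22
ee_pos: [0.462, 0.2719, 0.0163]
tcp_rot: [178.8, -0.2, 126.0]
wrist_force: [-0.2, 0.2, 5.9]
opening: 0.034
grasp_force: 41.2
```

Scaled: -55.9 cm / 75 = -0.7453, -53 cm / 75 = -0.7067, 0.767 rad / 1.5708 = 0.4883.

servo_tool:
  moves:
    - [0,0,0.0333,0]
    - [0,0,0.0733,0]
    - [0,-0.0133,0.12,0.0127]
    - [0.0067,-0.0533,0.1467,0.0509]
    - [0.016,-0.1,0.1467,0.0891]
    - [0.0253,-0.1467,0.1467,0.1273]
    - [0.0347,-0.1933,0.1467,0.1655]
    - [0.044,-0.24,0.1467,0.2037]
    - [0.0533,-0.2867,0.1467,0.2419]
    - [0.0627,-0.3333,0.1467,0.2801]
    - [0.072,-0.38,0.1467,0.3183]
    - [0.0813,-0.4267,0.1467,0.3565]
    - [0.0907,-0.4733,0.1467,0.3947]
    - [0.1,-0.52,0.1467,0.4329]
    - [0.1093,-0.5667,0.1467,0.4711]
    - [0.12,-0.6133,0.1467,0.4883]
    - [0.1293,-0.66,0.1467,0.4883]
    - [0.1387,-0.7067,0.1467,0.4883]
    - [0.1467,-0.7453,0.1333,0.4883]
    - [0.1467,-0.7453,0.12,0.4883]

```text
time: 15.88
ee_pos: [0.5719, -0.2922, 0.1044]
tcp_rot: [179.0, -0.2, 169.7]
wrist_force: [1.1, -0.2, -1.0]
opening: 0.034
grasp_force: 40.5
```

Scaled: -1.5 cm / 75 = -0.02.

servo_tool:
  moves:
    - [0,0,0,0]
    - [0,0,0,0]
    - [0,0,-0.02,0]
    - [0,0,-0.02,0]

```text
time: 16.22
ee_pos: [0.571, -0.2859, 0.0891]
tcp_rot: [178.9, -0.3, 170.0]
wrist_force: [-1.0, 0.5, -0.8]
opening: 0.0342
grasp_force: 40.5
```

```bash
python3 -c "
from h import *
st();snap('w5')"
```

```text
16.2167 [-27.   17.3   8.6  81.9   1.  -17. ] [ 0.571  -0.2859  0.0891] [178.88  -0.31 170.01] toolz [-0.002   0.0202 -0.9998] open 0.0342
16.2167 [ 0.57099329 -0.28590713  0.0890968 ] [178.87857607  -0.31140231 170.0058178 ] 0.03417986251736651
```

View pics/w5.png

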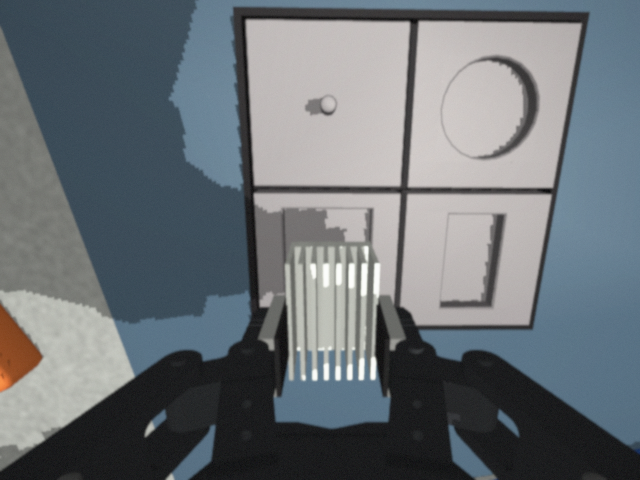

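The heatsink is held straight above the wide pocket, with the pocket's far edge at (328,212) and the fins parallel to the pocket. Lowering it.

Scaled: -6.2 cm / 75 = -0.0827, -5.9 cm / 75 = -0.0787.

servo_tool:
  moves:
    - [0,-0.0027,-0.0267,0]
    - [0,-0.0027,-0.0533,0]
    - [0,-0.0027,-0.0693,0]
    - [0,-0.0027,-0.0787,0]
    - [0,-0.0027,-0.0827,0]
    - [0,-0.0027,-0.0827,0]
    - [0,-0.0027,-0.0827,0]

```text
time: 16.85
ee_pos: [0.5719, -0.2894, 0.0294]
tcp_rot: [178.9, -0.1, 169.9]
wrist_force: [-0.3, -0.1, -0.3]
opening: 0.034
grasp_force: 40.5
```

Scaled: -0.3 cm / 75 = -0.004, -0.2 cm / 75 = -0.0027.

servo_tool:
  moves:
    - [0,0,-0.0013,0]
    - [0,0,-0.0027,0]
    - [0,0,-0.004,0]
    - [0,0,-0.004,0]
    - [0,0,-0.004,0]

```text
time: 17.27
ee_pos: [0.5719, -0.2896, 0.0263]
tcp_rot: [178.9, -0.1, 169.9]
wrist_force: [-1.2, -0.1, 5.2]
opening: 0.0339
grasp_force: 41.2
```

Scaled: 12 cm / 75 = 0.16, 9 cm / 75 = 0.12.

servo_tool:
  moves:
    - [0,0,0,0]
    - [0,0,0,0]
    - [0,0,0,0]
    - [0,0,0,0]
    - [0,0,0,0]
    - [0,0,0.04,0]
    - [0,0,0.08,0]
    - [0,0,0.12,0]
    - [0,0,0.16,0]
    - [0,0,0.16,0]
  claw: 0.35

```text
time: 18.1
ee_pos: [0.5733, -0.2903, 0.1523]
tcp_rot: [179.1, 0.3, 169.9]
wrist_force: [0.5, -1.4, 0.6]
opening: 0.0554
grasp_force: 0.0
```

Scaled: 47.5 cm / 75 = 0.6333, 44.2 cm / 75 = 0.5893.

servo_tool:
  moves:
    - [-0.0107,0.0453,0,0]
    - [-0.0213,0.0907,0,0]
    - [-0.0333,0.136,0,0]
    - [-0.0453,0.1813,0,0]
    - [-0.0573,0.2267,0,0]
    - [-0.0693,0.272,0,0]
    - [-0.08,0.3173,0,0]
    - [-0.092,0.3627,0,0]
    - [-0.1027,0.408,0,0]
    - [-0.1147,0.4533,0,0]
    - [-0.1267,0.4987,0,0]
    - [-0.1373,0.544,0,0]
    - [-0.1493,0.5893,-0.0133,0]
    - [-0.16,0.6333,-0.04,0]
    - [-0.16,0.6333,-0.0667,0]
    - [-0.16,0.6333,-0.08,0]
    - [-0.16,0.6333,-0.08,0]
    - [-0.16,0.6333,-0.08,0]
  claw: 0

```text
time: 19.6
ee_pos: [0.4515, 0.1849, 0.0854]
tcp_rot: [178.9, -0.2, 169.9]
wrist_force: [0.1, 0.8, 0.9]
opening: 0.0853
grasp_force: 0.0
```

```bash
python3 -c "
from h import *
o=st();im,o=snap('w6')
c=get_calibration('wrist')
m=nonmat(im)
# project expected coil centre
T=np.eye(4);T[:3,:3]=Ro.from_euler('xyz',o['tcp_rot'],degrees=True).as_matrix();T[:3,3]=o['ee_pos'];T=T@c['tool_from_camera']
p=np.linalg.inv(T)@np.array([.4535,.1845,.018,1]);print(p[0]/p[2]*c['fx']+c['cx'],p[1]/p[2]*c['fy']+c['cy'])
"
```

```text
19.6 [ 21.7  -4.2 -15.3  78.6   1.   31.8] [0.4515 0.1849 0.0854] [178.94  -0.24 169.88] toolz [-9.000e-04  1.890e-02 -9.998e-01] open 0.0853
19.6 [0.45149101 0.18491482 0.08543401] [178.94476255  -0.2379238  169.88280559] 0.08531288794167928
330.8062676781732 267.09323730001506
```

View pics/w6.png

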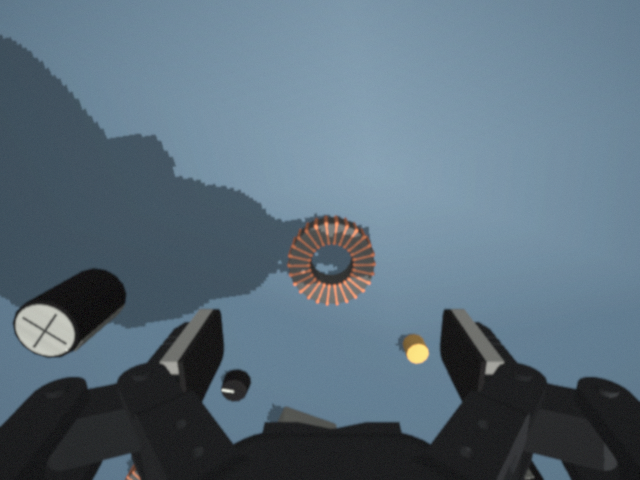

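The open coil is centred at (332,264), matching the prediction. Black cap is at the left, both bits clear.

Scaled: -8.35 cm / 75 = -0.1113, -8 cm / 75 = -0.1067.

servo_tool:
  moves:
    - [0.0027,0,-0.0333,0]
    - [0.0027,0,-0.0667,0]
    - [0.0027,0,-0.0933,0]
    - [0.0027,0,-0.1067,0]
    - [0.0027,0,-0.1113,0]
    - [0.0027,0,-0.1113,0]
    - [0.0027,0,-0.1113,0]
    - [0.0027,0,-0.1113,0]

```text
time: 20.32
ee_pos: [0.4545, 0.1858, 0.0034]
tcp_rot: [178.8, -0.1, 169.9]
wrist_force: [-0.1, 0.2, 0.6]
opening: 0.0856
grasp_force: 0.0
```

servo_tool:
  moves:
    - [0,0,0,0]
    - [0,0,0,0]
    - [0,0,0,0]
    - [0,0,0,0]
    - [0,0,0,0]
    - [0,0,0,0]
    - [0,0,0,0]
  claw: 1
  force: 40

```text
time: 20.9
ee_pos: [0.4539, 0.1858, 0.0029]
tcp_rot: [178.9, -0.2, 169.9]
wrist_force: [-2.2, -0.6, 7.5]
opening: 0.0499
grasp_force: 41.5
```

Scaled: -45.9 cm / 75 = -0.612, 2.2 cm / 75 = 0.0293.

servo_tool:
  moves:
    - [0,0,0.04,0]
    - [0,0,0.0867,0]
    - [0,-0.0067,0.1333,0]
    - [0,-0.0467,0.1533,0]
    - [0.0027,-0.0933,0.1533,0]
    - [0.0053,-0.14,0.1533,0]
    - [0.008,-0.1867,0.1533,0]
    - [0.0107,-0.2333,0.1533,0]
    - [0.0133,-0.28,0.1533,0]
    - [0.0173,-0.3267,0.1533,0]
    - [0.0213,-0.3733,0.1533,0]
    - [0.0253,-0.42,0.1533,0]
    - [0.0293,-0.4667,0.1533,0]
    - [0.0333,-0.5133,0.1533,0]
    - [0.0373,-0.56,0.1533,0]
    - [0.04,-0.6,0.14,0]
    - [0.04,-0.612,0.1267,0]
    - [0.04,-0.612,0.1133,0]
    - [0.04,-0.612,0.1133,0]
    - [0.04,-0.612,0.1133,0]

```text
time: 22.57
ee_pos: [0.483, -0.272, 0.0862]
tcp_rot: [178.9, -0.3, 170.0]
wrist_force: [0.8, -0.3, -0.5]
opening: 0.0499
grasp_force: 42.3
```

```bash
python3 -c "
from h import *
st();im,o=snap('w7')"
```

```text
22.5667 [-29.9   5.9  -5.   79.8   1.  -19.9] [ 0.483  -0.272   0.0862] [178.86  -0.31 169.97] toolz [-0.0019  0.0205 -0.9998] open 0.0499
22.5667 [ 0.48298193 -0.27204715  0.08616038] [178.86370963  -0.30929262 169.96989189] 0.04986641579447361
```

View pics/w7.png

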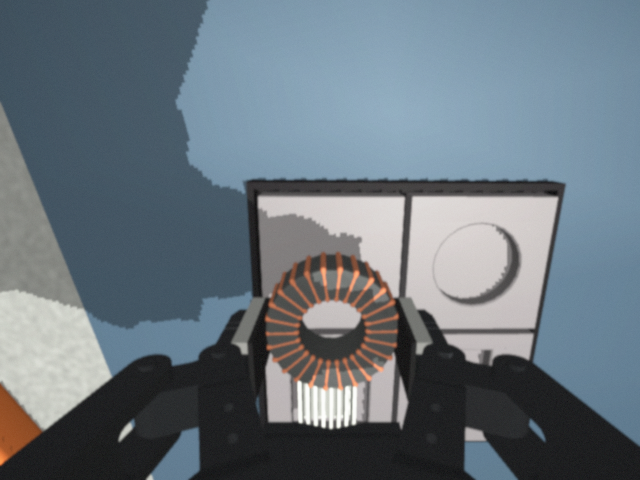

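The coil is held level around (333,320), with the post hidden beneath it. I'll check the centring numerically.

```bash
python3 -c "
from h import *
L=lambda n:(lambda s:dict(ee_pos=s[:3],tcp_rot=s[3:]))(np.load('pics/%s.npy'%n))
print('post tip',onz('wrist',(329,102),.048,L('w5')),'round',onz('wrist',(484,108),.02,L('w5')),onz('wrist',(472,263),.02,L('w7')))
print('coil',onz('wrist',(333,322),.103,L('w7')),onz('wrist',(333,333),.093,L('w7')))
"
```

```text
post tip [ 0.48402971 -0.2718172   0.048     ] round [ 0.4991277  -0.18952556  0.02      ] [ 0.4972104  -0.18905576  0.02      ]
coil [ 0.47629247 -0.27156999  0.103     ] [ 0.48647828 -0.27311678  0.093     ]
```

Scaled: -6.3 cm / 75 = -0.084, -6.1 cm / 75 = -0.0813.

servo_tool:
  moves:
    - [0.0027,0,-0.02,0]
    - [0.0027,0,-0.04,0]
    - [0.0027,0,-0.06,0]
    - [0.0027,0,-0.0747,0]
    - [0.0027,0,-0.0813,0]
    - [0.0027,0,-0.084,0]
    - [0.0027,0,-0.084,0]
    - [0.0027,0,-0.084,0]

```text
time: 23.28
ee_pos: [0.4859, -0.2734, 0.0247]
tcp_rot: [178.9, -0.1, 169.9]
wrist_force: [0.5, -0.2, -0.2]
opening: 0.0497
grasp_force: 42.3
```

Scaled: -0.2 cm / 75 = -0.0027, -0.1 cm / 75 = -0.0013.

servo_tool:
  moves:
    - [0,0,-0.0013,0]
    - [0,0,-0.0027,0]
    - [0,0,-0.0027,0]
    - [0,0,-0.0027,0]

```text
time: 23.62
ee_pos: [0.486, -0.2737, 0.0229]
tcp_rot: [178.9, -0.1, 169.9]
wrist_force: [-2.1, -0.1, 5.2]
opening: 0.05
grasp_force: 42.8
```

Scaled: 13 cm / 75 = 0.1733, 12 cm / 75 = 0.16.

servo_tool:
  moves:
    - [0,0,0,0]
    - [0,0,0,0]
    - [0,0,0,0]
    - [0,0,0,0]
    - [0,0,0,0]
    - [0,0,0.04,0]
    - [0,0,0.08,0]
    - [0,0,0.12,0]
    - [0,0,0.16,0]
    - [0,0,0.1733,0]
  claw: 0.22

```text
time: 24.45
ee_pos: [0.4866, -0.274, 0.1566]
tcp_rot: [179.0, 0.1, 169.9]
wrist_force: [0.2, -0.7, 0.7]
opening: 0.0667
grasp_force: 0.0
```

Scaled: 41.8 cm / 75 = 0.5573, 39.6 cm / 75 = 0.528, 1.166 rad / 1.5708 = 0.7423.

servo_tool:
  moves:
    - [0.0093,0.044,0,0.0637]
    - [0.0187,0.088,0,0.1273]
    - [0.028,0.132,0,0.191]
    - [0.0373,0.176,0,0.2546]
    - [0.0467,0.22,0,0.3183]
    - [0.056,0.264,0,0.382]
    - [0.0653,0.308,0,0.4456]
    - [0.0747,0.352,0,0.5093]
    - [0.084,0.396,0,0.573]
    - [0.0933,0.44,0,0.6366]
    - [0.1027,0.484,0,0.6875]
    - [0.112,0.528,-0.0133,0.7423]
    - [0.1213,0.5573,-0.04,0.7423]
    - [0.1213,0.5573,-0.0667,0.7423]
    - [0.1213,0.5573,-0.0733,0.7423]
    - [0.1213,0.5573,-0.0733,0.7423]
    - [0.1213,0.5573,-0.0733,0.7423]
  claw: 0

```text
time: 25.87
ee_pos: [0.5764, 0.144, 0.0973]
tcp_rot: [178.9, -0.2, -123.3]
wrist_force: [0.4, -0.1, 1.0]
opening: 0.0855
grasp_force: 0.0
```

```bash
python3 -c "
from h import *
st();im,o=snap('w8')"
```

```text
25.8667 [ 13.7  11.4   2.4  81.9   0.6 -43. ] [0.5764 0.144  0.0973] [ 178.91   -0.23 -123.3 ] toolz [-0.0181  0.0072 -0.9998] open 0.0855
25.8667 [0.57636604 0.14402648 0.09725576] [ 178.90952838   -0.22508005 -123.30233205] 0.08552217734535728
```

View pics/w8.png

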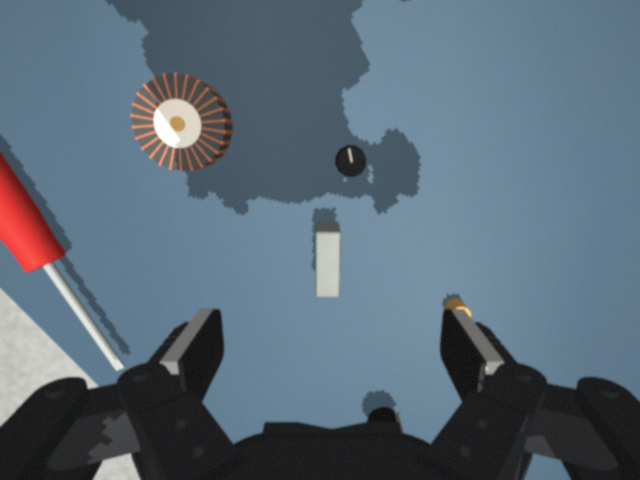

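The film cap is straight and centred at (328,265). Potted coil (180,122) and the black bit (350,160) are clear.

servo_tool:
  moves:
    - [0.0013,0,-0.0333,0]
    - [0.0013,0,-0.0667,0]
    - [0.0013,0,-0.0933,0]
    - [0.0013,0,-0.1067,0]
    - [0.0013,0,-0.112,0]
    - [0.0013,0,-0.112,0]
    - [0.0013,0,-0.112,0]

```text
time: 26.5
ee_pos: [0.5783, 0.1446, 0.0145]
tcp_rot: [179.0, -0.1, -123.3]
wrist_force: [0.6, 0.9, -1.5]
opening: 0.0854
grasp_force: 0.0
```

servo_tool:
  moves:
    - [0,0,0,0]
    - [0,0,0,0]
    - [0,0,0,0]
    - [0,0,0,0]
    - [0,0,0,0]
    - [0,0,0,0]
    - [0,0,0,0]
    - [0,0,0,0]
    - [0,0,0,0]
  claw: 1
  force: 30

```text
time: 27.25
ee_pos: [0.5777, 0.1447, 0.0132]
tcp_rot: [178.9, -0.2, -123.3]
wrist_force: [0.6, -0.3, 3.3]
opening: 0.0141
grasp_force: 31.8
```

Scaled: -34.7 cm / 75 = -0.4627, -34 cm / 75 = -0.4533, -1.164 rad / 1.5708 = -0.741.

servo_tool:
  moves:
    - [0,0,0.04,0]
    - [0,0,0.08,0]
    - [0,-0.0133,0.12,0]
    - [0.0013,-0.0533,0.1333,-0.0637]
    - [0.0027,-0.0933,0.1333,-0.1273]
    - [0.004,-0.1333,0.1333,-0.191]
    - [0.0053,-0.1733,0.1333,-0.2546]
    - [0.0067,-0.2133,0.1333,-0.3183]
    - [0.008,-0.2533,0.1333,-0.382]
    - [0.0093,-0.2933,0.1333,-0.4456]
    - [0.0107,-0.3333,0.1333,-0.5093]
    - [0.012,-0.3733,0.1333,-0.573]
    - [0.012,-0.4133,0.1333,-0.6366]
    - [0.012,-0.4533,0.12,-0.7003]
    - [0.012,-0.4627,0.1067,-0.741]
    - [0.012,-0.4627,0.0933,-0.741]
    - [0.012,-0.4627,0.0933,-0.741]
    - [0.012,-0.4627,0.0933,-0.741]

```text
time: 28.75
ee_pos: [0.586, -0.2014, 0.0821]
tcp_rot: [178.9, -0.3, 170.2]
wrist_force: [-0.5, -0.7, 0.2]
opening: 0.0142
grasp_force: 31.4
```

```bash
python3 -c "
from h import *
st();im,o=snap('w9')"
```

```text
28.75 [-19.4  14.6   4.6  80.4   1.   -9.7] [ 0.586  -0.2014  0.0821] [178.88  -0.31 170.21] toolz [-0.002   0.0201 -0.9998] open 0.0142
28.75 [ 0.58599105 -0.20138083  0.08208889] [178.88479852  -0.31029623 170.20762965] 0.01421873350331537
```

View pics/w9.png

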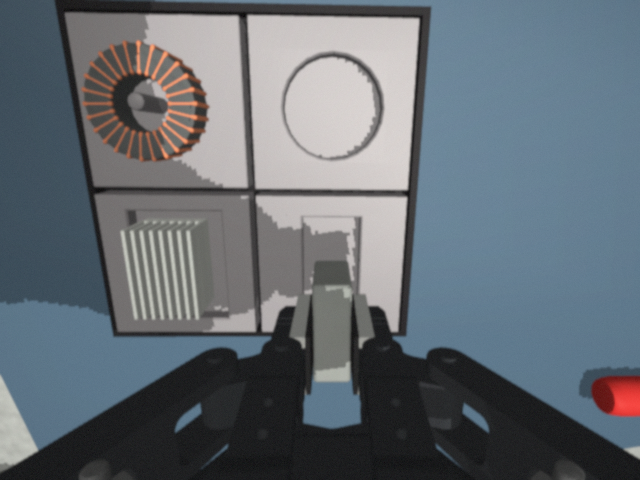

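The coil sits over its post (145,100), the heatsink is in the wide pocket (165,270), and the film cap is aligned over the slot (331,320).

Scaled: -5.9 cm / 75 = -0.0787, -5.7 cm / 75 = -0.076.

servo_tool:
  moves:
    - [0.0013,0,-0.02,0]
    - [0.0013,0,-0.04,0]
    - [0.0013,0,-0.06,0]
    - [0.0013,0,-0.0707,0]
    - [0.0013,0,-0.076,0]
    - [0.0013,0,-0.0787,0]
    - [0.0013,0,-0.0787,0]
    - [0.0013,0,-0.0787,0]

```text
time: 29.47
ee_pos: [0.588, -0.2023, 0.0248]
tcp_rot: [178.9, -0.1, 170.1]
wrist_force: [0.3, 0.1, -0.4]
opening: 0.0141
grasp_force: 31.4
```

Scaled: -0.15 cm / 75 = -0.002, -0.1 cm / 75 = -0.0013.

servo_tool:
  moves:
    - [0,0,-0.0013,0]
    - [0,0,-0.002,0]
    - [0,0,-0.002,0]
    - [0,0,-0.002,0]

```text
time: 29.8
ee_pos: [0.5879, -0.2025, 0.0231]
tcp_rot: [178.9, -0.1, 170.0]
wrist_force: [-0.4, 0.2, 3.5]
opening: 0.0145
grasp_force: 32.0
```

Scaled: 23.4 cm / 75 = 0.312, 20.5 cm / 75 = 0.2733.

servo_tool:
  moves:
    - [0,0,0,0]
    - [0,0,0,0]
    - [0,0,0,0]
    - [0,0,0,0]
    - [0,0,0.04,0]
    - [0,0,0.08,0]
    - [0,0,0.12,0]
    - [0,0,0.16,0]
    - [-0.0267,0.0333,0.16,0]
    - [-0.0533,0.0733,0.16,0]
    - [-0.08,0.1133,0.16,0]
    - [-0.1067,0.1533,0.16,0]
    - [-0.1333,0.1933,0.16,0]
    - [-0.16,0.2333,0.16,0]
    - [-0.1733,0.2733,0.16,0]
    - [-0.1827,0.312,0.16,0]
    - [-0.1827,0.312,0.16,0]
    - [-0.1827,0.312,0.16,0]
  claw: 0.6

```text
time: 31.3
ee_pos: [0.4502, 0.0327, 0.1426]
tcp_rot: [178.9, -0.2, 170.2]
wrist_force: [1.9, 0.3, 0.3]
opening: 0.0343
grasp_force: 0.0
```

servo_tool:
  moves:
    - [0,0,0,0]
    - [0,0,0,0]
    - [0,0,0,0]
    - [0,0,0,0]
  claw: 0

```text
time: 31.63
ee_pos: [0.4507, 0.0308, 0.1422]
tcp_rot: [178.9, -0.2, 170.0]
wrist_force: [0.5, -1.0, -0.2]
opening: 0.0805
grasp_force: 0.0
```

```bash
python3 -c "
from h import *
st();im,o=snap('w10')"
```

```text
31.6333 [  3.2  -9.4 -13.7  85.7   1.1  13.3] [0.4507 0.0308 0.1422] [178.93  -0.23 169.96] toolz [-7.000e-04  1.910e-02 -9.998e-01] open 0.0805
31.6333 [0.45068236 0.03084596 0.14219046] [178.9271453  -0.2286612 169.9632306] 0.08048021837969117
```

View pics/w10.png

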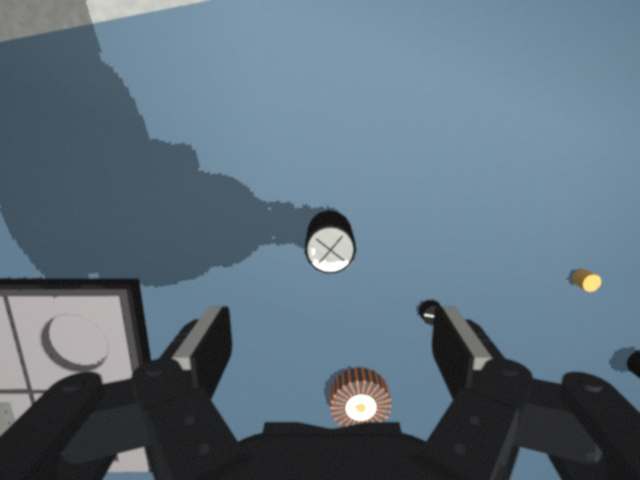

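The thick cap top is at (330,250), centred between the open fingers. The potted coil and bits lie outside the finger paths.

Scaled: -12.8 cm / 75 = -0.1707, -12.5 cm / 75 = -0.1667.

servo_tool:
  moves:
    - [0,0,-0.04,0]
    - [0,0,-0.08,0]
    - [0,0,-0.12,0]
    - [0,0,-0.1533,0]
    - [0,0,-0.1667,0]
    - [0,0,-0.1707,0]
    - [0,0,-0.1707,0]
    - [0,0,-0.1707,0]

```text
time: 32.35
ee_pos: [0.4514, 0.0316, 0.0158]
tcp_rot: [178.9, -0.1, 170.0]
wrist_force: [0.6, 0.7, -0.1]
opening: 0.0855
grasp_force: 0.0
```

servo_tool:
  moves:
    - [0,0,0,0]
    - [0,0,0,0]
    - [0,0,0,0]
    - [0,0,0,0]
    - [0,0,0,0]
    - [0,0,0,0]
    - [0,0,0,0]
    - [0,0,0,0]
  claw: 1
  force: 40

```text
time: 33.02
ee_pos: [0.4508, 0.0315, 0.0151]
tcp_rot: [178.9, -0.2, 170.0]
wrist_force: [-0.2, -0.8, 6.2]
opening: 0.0338
grasp_force: 39.5
```

Scaled: -21.9 cm / 75 = -0.292, -19.5 cm / 75 = -0.26.

servo_tool:
  moves:
    - [0,0,0.04,0]
    - [0,0,0.08,0]
    - [0.004,-0.02,0.1133,0]
    - [0.0133,-0.06,0.12,0]
    - [0.0227,-0.1,0.12,0]
    - [0.032,-0.14,0.12,0]
    - [0.0413,-0.18,0.12,0]
    - [0.0507,-0.22,0.12,0]
    - [0.06,-0.26,0.12,0]
    - [0.0653,-0.292,0.1067,0]
    - [0.0653,-0.292,0.08,0]
    - [0.0653,-0.292,0.08,0]
    - [0.0653,-0.292,0.08,0]

```text
time: 34.1
ee_pos: [0.4985, -0.1871, 0.0734]
tcp_rot: [178.9, -0.4, 170.0]
wrist_force: [0.1, 0.2, -0.2]
opening: 0.0342
grasp_force: 40.2
```

servo_tool:
  moves:
    - [0,0,-0.02,0]
    - [0,0,-0.04,0]
    - [0,0,-0.056,0]
    - [0,0,-0.0627,0]
    - [0,0,-0.0653,0]
    - [0,0,-0.0653,0]
    - [0,0,-0.0653,0]

```text
time: 34.68
ee_pos: [0.4999, -0.1873, 0.0262]
tcp_rot: [178.9, -0.1, 170.1]
wrist_force: [-0.3, 0.7, -0.5]
opening: 0.0339
grasp_force: 40.3
```

Scaled: -0.2 cm / 75 = -0.0027, -0.1 cm / 75 = -0.0013.

servo_tool:
  moves:
    - [0,0,-0.0013,0]
    - [0,0,-0.0027,0]
    - [0,0,-0.0027,0]
    - [0,0,-0.0027,0]

```text
time: 35.02
ee_pos: [0.5002, -0.1876, 0.025]
tcp_rot: [178.9, -0.1, 170.0]
wrist_force: [-2.4, 1.3, 8.9]
opening: 0.034
grasp_force: 41.4
```

Contact at the expected height, so I release, lift well clear and check.

Scaled: 20 cm / 75 = 0.2667, 18 cm / 75 = 0.24.

servo_tool:
  moves:
    - [0,0,0,0]
    - [0,0,0,0]
    - [0,0,0,0]
    - [0,0,0,0]
    - [0,0,0,0]
    - [0,0,0.04,0]
    - [0,0,0.08,0]
    - [0,0,0.12,0]
    - [0,0,0.16,0]
    - [0,0,0.2,0]
    - [0,-0.0267,0.24,0]
    - [0.0267,-0.0533,0.2667,0]
    - [0.0267,-0.0533,0.2667,0]
    - [0.0267,-0.0533,0.2667,0]
  claw: 0.35

```text
time: 36.18
ee_pos: [0.5204, -0.2284, 0.2238]
tcp_rot: [178.9, -0.1, 170.0]
wrist_force: [-0.2, 0.3, -0.9]
opening: 0.0559
grasp_force: 0.0
```

```bash
python3 -c "
from h import *
st();im,o=snap('w11')
s=camera('scene')[:,:,::-1]; cv2.imwrite('pics/f.png',np.hstack([cv2.resize(im[60:420,120:560],(440,360)),cv2.resize(s[150:450,180:520],(340,300))[:, :340].copy() if 0 else cv2.copyMakeBorder(s[150:450,180:520],0,60,0,0,cv2.BORDER_CONSTANT)]))"
```

```text
36.1833 [-24.2   7.8  12.3  94.9   1.  -14.2] [ 0.5204 -0.2284  0.2238] [ 1.7893e+02 -1.5000e-01  1.6999e+02] toolz [ 7.000e-04  1.880e-02 -9.998e-01] open 0.0559
36.1833 [ 0.52040052 -0.228359    0.22375394] [ 1.78931885e+02 -1.48030557e-01  1.69987455e+02] 0.0558656172715591
```

View pics/f.png

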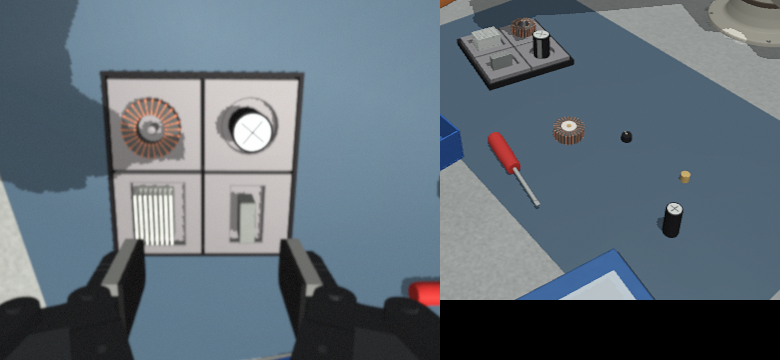

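All four parts stand in their inserts: coil (151,127), cap (252,131), heatsink (153,218), film cap (247,222) in the crop. The look-alikes are undisturbed. A numerical check of the centring follows.

```bash
python3 -c "
from h import *
s=np.load('pics/w11.npy');o=dict(ee_pos=s[:3],tcp_rot=s[3:])
for n,q,z,t in(('cap',(252,131),.06,(.5005,-.1861)),('coil',(151,127),.039,(.4845,-.2727)),('hs',(152,218),.04,(.571,-.2887)),('film',(248,223),.04,(.587,-.2021))):
    p=onz('wrist',(q[0]+120,q[1]+60),z,o)[:2];print(n,p.round(4),((p-t)*1000).round(1))
"
```

```text
cap [ 0.4978 -0.1882] [-2.7 -2.1]
coil [ 0.4822 -0.2726] [-2.3  0.1]
hs [ 0.5652 -0.2902] [-5.8 -1.5]
film [ 0.5865 -0.2024] [-0.5 -0.3]
```

All parts are within 15 mm of centre, so I hand in.

```bash
python3 -c "
from workcell import *
print(job_done())"
```

```text
the job is handed in; nothing more can be done
None
```

All four kit parts are in their inserts, measured within about 6 mm of centre, the look-alikes were not touched, and the job was handed in at about 36 s; the hand-in returned no verdict.

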